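Let the dip sampler swing plumb and hang it on the drip fork

TASK

Take the steel dip sampler lying on the bench by the polished ball in its blue head and, with the gripper pointing down and away from the drip stand, ease your grip just enough that it swings and hangs straight down from your fingers, then grip it firmly again and lift it clear of the bench. Hang it on the drip stand's fork, its crossbar lying fully home in the red V cradles of both prongs, straight down and at rest, and let go. Leave the amber bottle, flask and jar where they stand.

Things in the scene. Friction and masses are not known exactly. Their poses are not given: they have to be found in the camera images.
- sampler: loose rigid sampler, about 200 g, lying flat. Gripped by the ball with 80 N per pad it stays level; eased below about 50 N it swings down bit by bit about the ball, at 5 to 8 N it hangs within a few degrees of plumb, below about 2 N it slips out. From firm to slack the opening grows only about 3 mm: open in small steps. Origin 18 mm below the ball's centre as it lies
- head (a point): centre of the 20 mm steel ball in the sampler's head, 18 mm above the bench. The ball stands out 3 mm on each flat side of an upright blue disc, 36 mm across and 14 mm thick. Own x: along the rod from foot to head (up when it hangs plumb); own y: through the disc's thickness and along the crossbar. Grip the ball along y
- crossbar (a point): centre of the sampler's round blue crossbar, 56 mm long along own y, 16 mm thick, 42 mm from the ball's centre towards the foot. From head to foot runs a round steel shaft 9 mm thick. Axes as for head
- foot_end (a point): centre of the end face of the sampler's foot, a steel cylinder 36 mm across, 50 mm long; 178 mm from the ball's centre. The centre of mass lies about 100 mm from the ball's centre. Axes as for head
- fork (a point): middle of the fixed fork at the bottom of its two red V cradles, level with the prongs' flat tops, 170 mm above the bench. Own x runs from the open front (-x) to the post (+x), y across, z up. The prongs run along x at y = -14 and +14 mm, each 10 mm wide and high, so the gap between them is 18 mm, for the shaft only. Fully home, the crossbar's centre is 11 mm above this point
- fork_front (a point): midway between the front ends of the prongs, at their tops, 52.5 mm in front of fork (same axes); the gap is open here and closed by a crosspiece and 18 mm post 101 mm behind. On each prong, above fork, is a V of 45 degree faces, 16 mm high, 31 mm wide at the mouth; nothing on the stand is higher. Below fork is a white tray 170 mm (x) by 130 mm (y), rim 18 mm above the bench
- amber: bystander: amber reagent bottle, 68 mm across, 150 mm tall; origin at the centre of its underside, z up
- flask: bystander: conical glass flask, 72 mm across, 108 mm tall; origin at the centre of its underside, z up
- jar: bystander: white jar with a yellow lid, 56 mm across, 60 mm tall; origin at the centre of its underside, z up
Mind the look-alikes: they are no part of the job. Of the things that look like the sampler, take the one that is farthest to the robot's left at the start. Of the things that look like the part that bears fork, the smallest one is meant.

How it is judged (in metres and radians):
On the way:
1. away from the stand, the sampler hangs plumb from the downward gripper, firmly gripped, clear of the bench (angle between head's own x axis and vertical below 0.17 rad and contact force between the fingers and sampler above 20 N and angle between the grasp point's own z axis and vertical above 2.4 rad and height (world z) of foot_end above 0.02 m and horizontal distance between head and fork above 0.12 m), for 0.3 s.
At the end, for the whole second after the job is handed in: the sampler hangs released and at rest (under 50 mm/s), head up, within about 10 degrees of plumb, its crossbar home in both V cradles (centre within 8 mm of fork along x, 20 mm across, and 6 to 16 mm above it) (x of crossbar in the frame of fork between -0.008 and 0.008 m and y of crossbar in the frame of fork between -0.02 and 0.02 m and z of crossbar in the frame of fork between 0.006 and 0.016 m and angle between head's own x axis and vertical below 0.17 rad and linear speed of sampler below 0.05 m/s); the robot touches nothing.
It fails at once if a bystander is moved by more than 30 mm or tipped (distance of any of amber, flask, jar from where it was at the start of the episode above 0.03 m or angle between any of amber, flask, jar's own z axis and vertical above 0.4 rad).
It also fails if it takes over 58 s, if anything falls off the work surface, if the arm or the gripper's body presses on something with over 40 N, if the wrist force passes 120 N, or if a joint passes its speed limit or range.

ROBOT

A 6-joint arm with a two-finger parallel gripper is mounted at the origin on the work surface. World frame = base frame: x ahead of the robot, y to its left, z up, the work surface at z = 0. Lengths are in mm, angles in rad, forces in N, time in s.
With the tool pointing down it reaches from about 350 to 800 mm from the base axis. Payload 7.3 kg.
Tool frame: the origin (TCP) lies on the centre line of the jaws, within the pads' length; the fingertips stand 22 mm ahead of it and the grasp point (between the pads) lies 3 mm ahead of it (tips_ahead is the distance from the TCP to the fingertips, in mm); z points along the fingers, y is the line along which they close (so a half turn about z gives the same grasp; the last joint's range is limited). The gripper opens to 85 mm and grips with 20 to 120 N. Pads are 22 mm wide; open, the fingers measure 114 mm over their backs; the gripper's body (76 mm by 85 mm) begins 54 mm behind the grasp point. The pads swing forward as they close: fully open they stand 13 mm farther back than shut.
Start: joints at [-1.325, 0.342, 1.524, -0, 1.275, -0.146], TCP at [200.495, -485.226, 253.322] pointing down, gripper open.
Joint ranges: [-2.53, 2.53], [-0.77, 2.02], [0.04, 2.7], [-1, 4.14], [0.28, 2.66], [-3.11, 3.11]. Speed limits (rad/s): [2.57, 2.57, 3.14, 3.14, 3.14, 3.14].

INTERFACE

Orientations are given as a 3x3 rotation matrix whose columns are the frame's x, y, z axes.
In Python, from station import get_state, snapshot, finish_job, boxes_of, mark_of, tips_ahead gives the robot as it stands.
- The arm moves only by the shell command python3 -m creep 'ROWS' [FORCE]. ROWS is text: rows parted by semicolons, each of 7 numbers parted by spaces: the shift along the world's x, y, z in cm, then the turn, a rotation vector about the world's x, y, z in degrees, then the closure in counts, from 0 (fully open) to 255 (shut). A call has 1 to 5 rows; each row is the pose to reach, as a shift and turn from the pose commanded when the call began; what a row does not reach only later rows make up. A row lasts 1/8 s, in which the tool goes at most 62.5 mm and 10.7 degrees, less where a joint would pass 70% of its speed; a pose out of reach is approached as far as the arm can. A call with a gripper value outside its range is refused whole. The fingers move at their own pace and stop on an object; FORCE is the grip in N (left out, the last holds). Time passes only in rows, so rows that repeat a pose let the fingers close. It gives the time, the measured TCP pose, the force, the opening and the grip force at its end, in the units of the state.
- get_state(): the state, without advancing time (a new reading comes with each control period).
- snapshot(name): name is "side" or "top" or "wrist"; returns a dict with "img" (420x560x3 uint8, red, green, blue), "mtx" (3x3 intrinsics, pixels), "k1" (the pictures are not rectified: a ray, as slopes to the right and down, at radius r is drawn at 1 + k1 r^2 times it, then the intrinsics apply), "xyz" and "rotation" of the camera in the world. Camera axes: x right, y up, looking along -z (the intrinsics and any distortion apply to the point x, -y, -z); pixel columns grow to the right and rows downward; lengths in mm; the calibration is good to about 2 mm. A picture is of the moment at which its call begins. There is no depth.
- finish_job(): hands the job in; it is judged then, once.
Trained networks look in the newest picture that a camera, given by its name, has taken for a name from the list of things; names that differ only in an ending like _2 or _b are one class to them, and where a whole thing is asked for, a point or a joint stands for the part that bears it (a point fixed in the world has none). Each returns a list of dicts, best first, with "p" (0 to 1); they miss things now and then, are a little off and sometimes report something else, mostly with a low value. They report only what shows in the picture. A call takes as long as a camera call. They do not tell look-alikes from the thing itself.
- boxes_of(target, camera): "at" ([x, y, z] in mm, in world coordinates, good to about 4 mm: the middle of the surface that is visible of it).
- mark_of(target, camera): "at" ([x, y, z] in mm, in world coordinates, good to about 4 mm: a listed point, or the origin of a listed thing).
The state is a dict: "time": time; "qpos": joint angles; "qvel": joint speeds; "joint_torque": joint torques, N m; "tool_pos": TCP position; "eef_rot": TCP orientation; "force": force on the tool from outside, world axes, zero at the start; "moment": the same for the moment, N m; "width": finger opening in mm; "grip_force": force on a finger pad.
Only numpy, scipy, OpenCV 4.12 (cv2) and the standard library are available. Lean on these libraries where they do the work, as an engineer would, in place of code of your own. Each camera call takes 0.05 s, during which the arm holds its last target. There are 200 camera calls.

## Working session

There is one attempt and no reset: what is moved stays moved. The work goes in short steps, Python scripts to look and compute and a shell command to move; the robot and the scene stay as the last step left them, time stands still between calls to the robot, and variables do not carry over. Pictures are saved under pics/ and viewed, at most 13 in all, crops included, and the job is handed in when it is done.

```bash
mkdir -p pics; python3 - <<'E'
from station import *
import cv2
for c in ("side","top"):
    s=snapshot(c); cv2.imwrite(f"pics/{c}0.png",s["img"][:,:,::-1])
    print(c,s["xyz"])
    for t in ("head","crossbar","foot_end","fork","fork_front","amber","flask","jar"):
        print(t,[(round(d["p"],2),[round(v) for v in d["at"]]) for d in mark_of(t,c)])
s=get_state();print(s["time"],s["eef_rot"],s["width"])
E
```

```text
side [ -40.14605874 1002.17928882  767.6414886 ]
head [(0.6, [516, -253, 19]), (0.49, [435, -461, 16])]
crossbar [(0.74, [519, -205, 14]), (0.51, [466, -484, 17])]
foot_end [(0.8, [578, -557, 18]), (0.56, [530, -76, 17]), (0.2, [517, -250, -2])]
fork [(0.83, [772, -128, 225]), (0.72, [538, 251, 168]), (0.36, [517, -250, -2])]
fork_front [(0.66, [709, -106, 220]), (0.62, [138, 355, 222]), (0.57, [491, 268, 172])]
amber [(0.6, [722, 99, 1])]
flask [(0.57, [727, 240, 2])]
jar [(0.59, [535, 442, -1])]
top [ 268.92495949   -3.05946841 1622.13674448]
head [(0.87, [514, -248, 20]), (0.75, [428, -465, 19])]
crossbar [(0.85, [521, -209, 18]), (0.82, [464, -482, 16])]
foot_end [(0.88, [526, -74, 20]), (0.69, [581, -566, 21])]
fork [(0.94, [771, -130, 221]), (0.91, [192, 321, 219]), (0.55, [545, 246, 168])]
fork_front [(0.82, [487, 272, 172]), (0.61, [135, 361, 224]), (0.56, [705, -107, 227])]
amber [(0.59, [721, 98, 2])]
flask [(0.8, [721, 234, 0])]
jar [(0.72, [537, 448, 4])]
0.9 [[ 9.24208310e-01  3.81888727e-01  1.71400524e-06]
 [ 3.81888727e-01 -9.24208308e-01 -5.83844067e-05]
 [-2.07122489e-05  5.46139131e-05 -9.99999998e-01]] 85.22882842443508
```

View pics/side0.png

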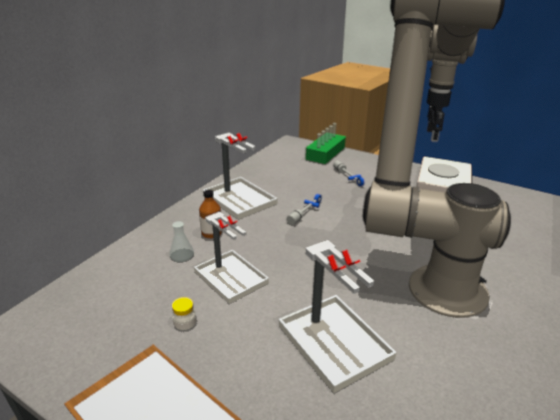

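View pics/top0.png

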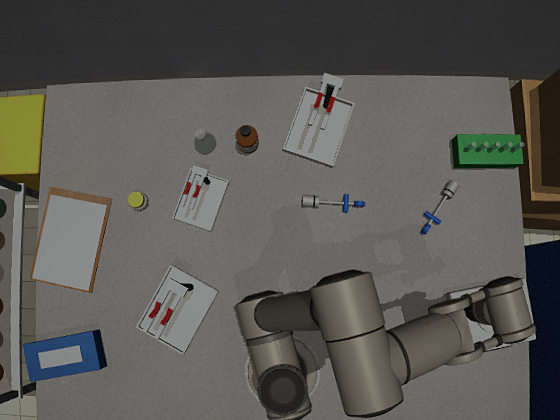

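The target sampler is the left one: blue head at about (363,203) in the top view, foot at (310,201). The smallest stand is at about (200,198), between the jar (138,200) and the flask (204,140). The networks agree: head ≈ (515,-250), foot ≈ (528,-75), fork ≈ (541,249,169). Next I'll move above the head.

```bash
python3 -m creep '31.5 23.5 -8 0 0 63.5 0;31.5 23.5 -8 0 0 63.5 0;31.5 23.5 -8 0 0 63.5 0;31.5 23.5 -8 0 0 63.5 0;31.5 23.5 -8 0 0 63.5 0' 80
```

```text
time: 1.52
tool_pos: [447.5, -300.9, 190.8]
eef_rot: [[0.233, 0.972, 0.001], [0.972, -0.233, -0.001], [-0.0, 0.001, -1.0]]
force: [0.1, -1.0, 0.1]
width: 85.4
grip_force: 0.0
```

```bash
python3 -m creep '6.5 4.9 -2 0 0 9.3 0;6.5 4.9 -2 0 0 9.3 0;6.5 4.9 -2 0 0 9.3 0' 80
cat > h.py <<'E'
from station import *
import cv2,numpy as np
def look(c,name,ts,crop=None):
    s=snapshot(c); cv2.imwrite(f"pics/{name}.png",s["img"][:,:,::-1])
    for t in ts: print(c,t,[(round(d["p"],2),np.round(d["at"],1).tolist()) for d in mark_of(t,c)])
    return s
def px(s,p):
    q=np.array(s["rotation"]).T@(np.array(p,float)-s["xyz"]); u=np.array([q[0],-q[1]])/-q[2]
    u=u*(1+s["k1"]*(u@u)); return (np.array(s["mtx"])@[u[0],u[1],1])[:2]
def ray(s,uv,z):
    K=np.array(s["mtx"]); d=(np.linalg.inv(K)@[uv[0],uv[1],1])[:2]; u=d.copy()
    for _ in range(20): u=d/(1+s["k1"]*(u@u))
    r=np.array(s["rotation"])@[u[0],-u[1],-1]; o=np.array(s["xyz"]); return o+r*(z-o[2])/r[2]
E
python3 - <<'E'
from h import *
s=look("wrist","w1",["head","crossbar","foot_end"])
print(tips_ahead() if callable(tips_ahead) else tips_ahead, get_state()["tool_pos"],get_state()["eef_rot"])
E
```

```text
time: 1.9
tool_pos: [511.4, -252.3, 170.4]
eef_rot: [[0.078, 0.997, -0.001], [0.997, -0.078, 0.0], [0.0, -0.001, -1.0]]
force: [-0.4, 0.7, -0.0]
width: 84.9
grip_force: 0.0
wrist head []
wrist crossbar [(0.93, [520.4, -206.8, 16.8])]
wrist foot_end [(0.31, [518.2, -248.9, -1.6])]
22.0 [ 510.11371379 -254.38718785  171.50674581] [[ 8.14745378e-02  9.96675333e-01  4.24795861e-04]
 [ 9.96675239e-01 -8.14742559e-02 -6.43280119e-04]
 [-6.06531500e-04  4.75794466e-04 -9.99999703e-01]]
```

View pics/w1.png

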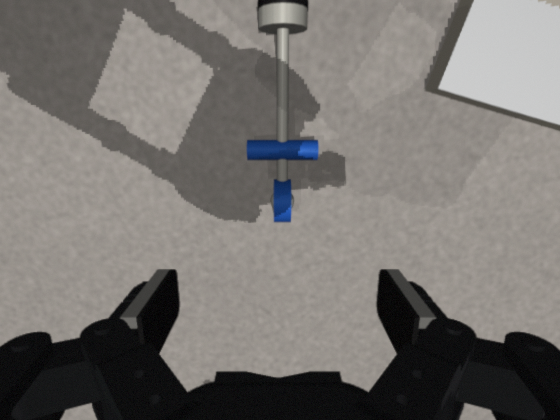

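The wrist view shows the crossbar at (283,150) and the disc at (283,200), nearly square to the jaws. The foot is at the top, around (282,15).

```bash
python3 - <<'E'
from h import *
s=snapshot("wrist")
g=get_state();print(g["tool_pos"],g["eef_rot"][0][1],g["eef_rot"][1][1])
cb=ray(s,(283,150),20);print("cb",cb,"foot top",ray(s,(283,16),30), "disc edges",ray(s,(283,180),18),ray(s,(283,221),18))
for d in np.arange(36,50,3): 
    pass
R=np.array(g["eef_rot"]); ax=R[:,0]  # towards foot
h=cb-42*ax; h[2]=18; print("head",h, px(s,h), [px(s,h+18*(np.cos(a)*ax+np.sin(a)*np.array([0,0,1])))[1].round() for a in np.arange(0,3.2,.4)])
E
```

```text
[ 510.14837026 -254.396939    171.54568564] 0.9966690731190782 -0.08154955226117022
cb [ 518.60178019 -211.2858369    20.        ] foot top [ 525.35376588 -119.89293137   30.        ] disc edges [ 516.76690837 -235.88383158   18.        ] [ 514.06531591 -271.37142443   18.        ]
head [ 515.17668282 -253.1459385    18.        ] [282.67193356 200.34080739] [np.float64(179.0), np.float64(183.0), np.float64(189.0), np.float64(198.0), np.float64(207.0), np.float64(215.0), np.float64(220.0), np.float64(222.0)]
```

```bash
python3 -m creep '0.5 0.1 -5 0 0 0 0;0.5 0.1 -9 0 0 0 0;0.5 0.1 -12 0 0 0 60;0.5 0.1 -12 0 0 0 60' 80; python3 -c "
from h import *
s=snapshot('wrist');cv2.imwrite('pics/w2.png',s['img'][:,:,::-1]);g=get_state();print(g['tool_pos'],g['width'],px(s,[515.2,-253.1,18]))"
```

```text
time: 2.65
tool_pos: [514.1, -252.2, 49.4]
eef_rot: [[0.081, 0.997, -0.004], [0.997, -0.081, 0.002], [0.002, -0.004, -1.0]]
force: [0.0, 0.7, -0.3]
width: 65.1
grip_force: 0.0
[ 515.28749133 -252.77027848   51.03622802] 65.10912000711994 [279.27861304 267.26839826]
```

View pics/w2.png

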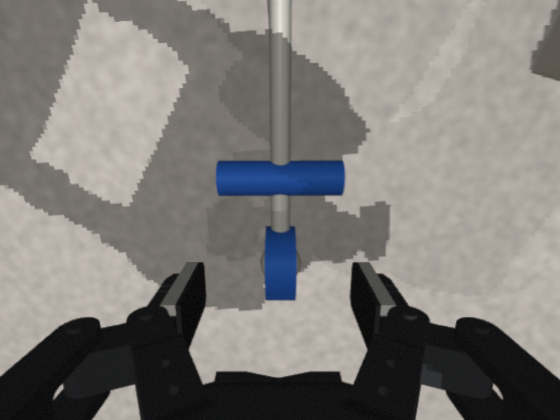

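The ball shows at (280,262), centred between the pads. I'll descend and grip.

```bash
python3 -m creep '0 0.1 -2.65 0 0 0 60;0 0.1 -2.65 0 0 0 150;0 0.1 -2.65 0 0 0 230;0 0.1 -2.65 0 0 0 230;0 0.1 -2.65 0 0 0 230' 80;  python3 -m creep '0 0 0 0 0 0 230;0 0 0 0 0 0 230' 80
```

```text
time: 3.32
tool_pos: [516.9, -251.8, 26.4]
eef_rot: [[0.079, 0.997, 0.003], [0.997, -0.079, -0.002], [-0.002, 0.003, -1.0]]
force: [-1.0, 0.4, 7.7]
width: 15.7
grip_force: 77.9
time: 3.58
tool_pos: [516.8, -251.8, 26.4]
eef_rot: [[0.079, 0.997, 0.003], [0.997, -0.079, -0.002], [-0.002, 0.003, -1.0]]
force: [-1.0, -0.6, 6.9]
width: 15.5
grip_force: 77.9
```

```bash
python3 -m creep '0 0 5 0 0 0 230;0 0 10 0 0 0 230;0 0 15 0 0 0 230;0 0 18 0 0 0 230;0 0 22 0 0 0 230' 80; python3 -m creep '0 0 0 0 0 0 230;0 0 0 0 0 0 230' 80; python3 -c "
from h import *
s=snapshot('wrist');cv2.imwrite('pics/w3.png',s['img'][:,:,::-1]);g=get_state();print(g['tool_pos'],g['width'],g['grip_force'])"
```

```text
time: 4.2
tool_pos: [515.4, -250.8, 245.7]
eef_rot: [[0.079, 0.997, -0.001], [0.997, -0.079, 0.0], [0.0, -0.001, -1.0]]
force: [0.2, -0.2, -2.7]
width: 15.6
grip_force: 78.2
time: 4.45
tool_pos: [515.4, -250.8, 243.6]
eef_rot: [[0.079, 0.997, -0.001], [0.997, -0.079, 0.001], [0.0, -0.001, -1.0]]
force: [0.3, -0.1, -2.9]
width: 15.8
grip_force: 78.3
[ 515.24390745 -250.69619203  243.03823368] 16.017582159254566 78.28837037086487
```

View pics/w3.png

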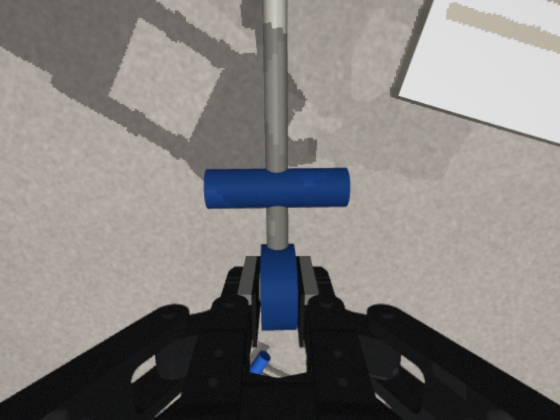

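It is held level by the disc at (278,287). Now I'll ease the grip in small steps.

```bash
python3 -m creep '0 0 0 0 0 0 212;0 0 0 0 0 0 212' 80; python3 -m creep '0 0 0 0 0 0 208;0 0 0 0 0 0 208' 80
```

```text
time: 4.75
tool_pos: [515.7, -251.0, 243.5]
eef_rot: [[0.079, 0.997, -0.001], [0.997, -0.079, 0.001], [0.001, -0.001, -1.0]]
force: [0.2, -0.2, -1.9]
width: 15.7
grip_force: 78.3
time: 5.0
tool_pos: [515.9, -251.1, 244.4]
eef_rot: [[0.079, 0.997, -0.0], [0.997, -0.079, 0.0], [0.0, -0.0, -1.0]]
force: [1.3, -0.1, -2.8]
width: 16.3
grip_force: 69.2
```

```bash
python3 -m creep '0 0 0 0 0 0 205;0 0 0 0 0 0 205' 80
```

```text
time: 5.25
tool_pos: [515.9, -251.1, 244.5]
eef_rot: [[0.079, 0.997, 0.0], [0.997, -0.079, -0.0], [-0.0, 0.0, -1.0]]
force: [-0.2, 0.0, -1.4]
width: 16.7
grip_force: 46.1
```

```bash
python3 -m creep '0 0 0 0 0 0 204;0 0 0 0 0 0 203;0 0 0 0 0 0 203;0 0 0 0 0 0 202;0 0 0 0 0 0 202' 80
```

```text
time: 5.88
tool_pos: [515.9, -251.1, 244.5]
eef_rot: [[0.079, 0.997, 0.0], [0.997, -0.079, 0.0], [0.0, 0.0, -1.0]]
force: [-0.0, 0.3, -2.0]
width: 17.6
grip_force: 25.3
```

```bash
python3 -m creep '0 0 0 0 0 0 201;0 0 0 0 0 0 201;0 0 0 0 0 0 201' 80
```

```text
time: 6.25
tool_pos: [515.9, -251.1, 244.5]
eef_rot: [[0.079, 0.997, 0.0], [0.997, -0.079, -0.0], [-0.0, 0.0, -1.0]]
force: [-0.2, 0.4, -2.4]
width: 18.1
grip_force: 19.5
```

```bash
python3 -m creep '0 0 0 0 0 0 200;0 0 0 0 0 0 200;0 0 0 0 0 0 200' 80
```

```text
time: 6.62
tool_pos: [515.9, -251.1, 244.5]
eef_rot: [[0.079, 0.997, 0.0], [0.997, -0.079, -0.0], [-0.0, 0.0, -1.0]]
force: [-0.8, 0.1, -1.4]
width: 18.2
grip_force: 14.2
```

```bash
python3 -m creep '0 0 0 0 0 0 199;0 0 0 0 0 0 199;0 0 0 0 0 0 199' 80
```

```text
time: 7.0
tool_pos: [515.9, -251.2, 244.5]
eef_rot: [[0.079, 0.997, 0.0], [0.997, -0.079, -0.0], [-0.0, 0.0, -1.0]]
force: [-0.7, -0.4, -1.7]
width: 19.0
grip_force: 9.5
```

```bash
python3 -m creep '0 0 0 0 0 0 198;0 0 0 0 0 0 198;0 0 0 0 0 0 198' 80
```

```text
time: 7.38
tool_pos: [515.9, -251.1, 244.5]
eef_rot: [[0.079, 0.997, 0.0], [0.997, -0.079, -0.0], [-0.0, 0.0, -1.0]]
force: [-0.8, 0.8, -2.2]
width: 19.0
grip_force: 5.6
```

```bash
python3 -m creep '0 0 0 0 0 0 198;0 0 0 0 0 0 198;0 0 0 0 0 0 198;0 0 0 0 0 0 198;0 0 0 0 0 0 198' 80; python3 -m creep '0 0 0 0 0 0 230;0 0 0 0 0 0 230;0 0 0 0 0 0 230;0 0 0 0 0 0 230;0 0 0 0 0 0 230' 80; python3 -c "
from h import *
s=look('side','s2',['head','crossbar','foot_end','fork','fork_front']);cv2.imwrite('pics/s2c.png',cv2.resize(s['img'][100:300,180:460,::-1],None,fx=2.8,fy=2.8))
look('top','t2',['head','crossbar','foot_end','fork','fork_front'])
s=snapshot('wrist');cv2.imwrite('pics/w4.png',s['img'][:,:,::-1])"
```

```text
time: 8.0
tool_pos: [516.0, -251.1, 244.5]
eef_rot: [[0.079, 0.997, 0.0], [0.997, -0.079, -0.0], [-0.0, 0.0, -1.0]]
force: [-0.1, 0.4, -1.7]
width: 18.8
grip_force: 5.6
time: 8.62
tool_pos: [515.9, -251.1, 244.5]
eef_rot: [[0.079, 0.997, 0.0], [0.997, -0.079, -0.0], [-0.0, 0.0, -1.0]]
force: [-0.2, -0.8, -2.4]
width: 15.5
grip_force: 78.1
side head [(0.69, [432.9, -464.4, 18.5]), (0.58, [514.3, -253.5, 235.4])]
side crossbar [(0.7, [517.8, -246.2, 189.7]), (0.58, [465.7, -484.3, 16.9]), (0.16, [514.4, -233.6, 55.1])]
side foot_end [(0.75, [576.6, -556.7, 17.2]), (0.57, [513.9, -235.0, 55.9])]
side fork [(0.95, [770.7, -130.9, 220.4]), (0.91, [199.0, 322.2, 221.9]), (0.77, [538.8, 251.1, 167.8])]
side fork_front [(0.76, [140.1, 356.5, 220.5]), (0.73, [709.3, -104.7, 222.0]), (0.72, [493.9, 267.4, 169.7])]
top head [(0.7, [513.4, -251.2, 235.3]), (0.64, [430.9, -462.7, 17.4])]
top crossbar [(0.91, [462.8, -481.5, 18.1]), (0.52, [517.6, -250.0, 195.4])]
top foot_end [(0.86, [579.1, -563.9, 14.5])]
top fork [(0.8, [545.1, 246.2, 168.7]), (0.79, [771.5, -132.9, 223.0]), (0.6, [195.7, 322.8, 223.6])]
top fork_front [(0.66, [489.2, 268.9, 169.8]), (0.58, [707.6, -108.5, 224.4]), (0.58, [138.4, 358.2, 222.9])]
```

View pics/s2c.png

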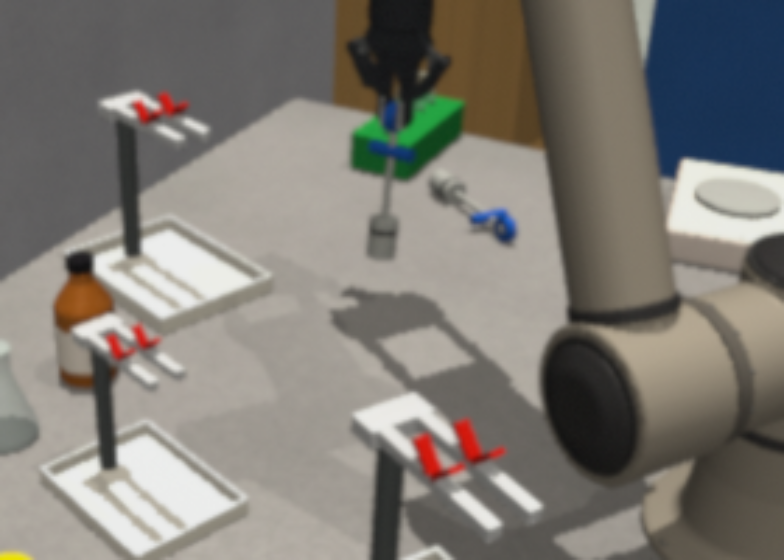

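View pics/w4.png

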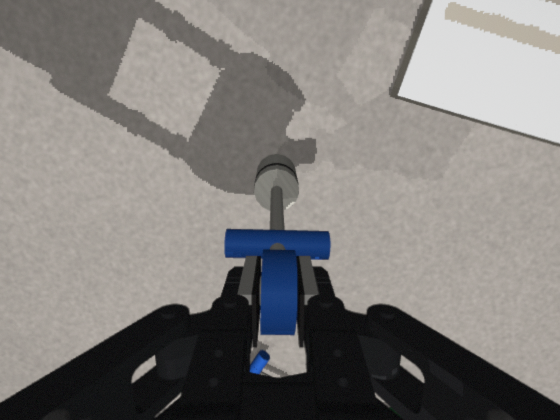

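The side crop shows the sampler hanging nearly straight, with the ball at about (390,115) and the foot at (382,240). The wrist view shows the foot at (276,185), so it tilts slightly toward +y. I'll measure that.

```bash
python3 - <<'E'
from h import *
from scipy.optimize import least_squares
s=snapshot("wrist"); g=get_state(); R=np.array(g["eef_rot"]); t=np.array(g["tool_pos"]); print(t)
def pts(p):
    c=t+R@[p[0],0,p[1]]; d=R@[np.sin(p[2]),0,np.cos(p[2])]; n=R@[np.cos(p[2]),0,-np.sin(p[2])]
    return c,d,n
for z in (3,6,9):
  for a in (0,.05,.1,.15):
    for x in (0,3):
      c,d,n=pts((x,z,a))
      print(z,a,x,"foot top far/near rim",[px(s,c+128*d+k*18*n)[1].round() for k in (1,-1)],"bottom far",px(s,c+178*d+18*n)[1].round(),
       "crossbar top/bot edge",[px(s,c+42*d+8*(R@[np.cos(b),0,np.sin(b)]))[1].round() for b in (0,3.14)],"disc far/near",[round(f([px(s,c+18*(R@[np.cos(b),0,np.sin(b)]))[1] for b in np.arange(0,6.3,.2)])) for f in (min,max)], "col",px(s,c+128*d)[0].round())
E
```

```text
[ 515.94235631 -251.10320304  244.48045563]
3 0 0 foot top far/near rim [np.float64(187.0), np.float64(232.0)] bottom far 175.0 crossbar top/bot edge [np.float64(240.0), np.float64(268.0)] disc far/near [252, 343] col 277.0
3 0 3 foot top far/near rim [np.float64(183.0), np.float64(228.0)] bottom far 172.0 crossbar top/bot edge [np.float64(235.0), np.float64(263.0)] disc far/near [245, 336] col 277.0
3 0.05 0 foot top far/near rim [np.float64(179.0), np.float64(224.0)] bottom far 166.0 crossbar top/bot edge [np.float64(237.0), np.float64(265.0)] disc far/near [252, 343] col 277.0
3 0.05 3 foot top far/near rim [np.float64(175.0), np.float64(220.0)] bottom far 162.0 crossbar top/bot edge [np.float64(231.0), np.float64(259.0)] disc far/near [245, 336] col 277.0
3 0.1 0 foot top far/near rim [np.float64(171.0), np.float64(216.0)] bottom far 156.0 crossbar top/bot edge [np.float64(233.0), np.float64(261.0)] disc far/near [252, 343] col 277.0
3 0.1 3 foot top far/near rim [np.float64(167.0), np.float64(212.0)] bottom far 153.0 crossbar top/bot edge [np.float64(228.0), np.float64(256.0)] d
[... 2611 characters left out ...]
 [np.float64(170.0), np.float64(213.0)] bottom far 155.0 crossbar top/bot edge [np.float64(229.0), np.float64(257.0)] disc far/near [246, 333] col 277.0
9 0.1 3 foot top far/near rim [np.float64(166.0), np.float64(210.0)] bottom far 152.0 crossbar top/bot edge [np.float64(224.0), np.float64(252.0)] disc far/near [240, 327] col 277.0
9 0.15 0 foot top far/near rim [np.float64(162.0), np.float64(206.0)] bottom far 146.0 crossbar top/bot edge [np.float64(226.0), np.float64(253.0)] disc far/near [246, 333] col 277.0
9 0.15 3 foot top far/near rim [np.float64(158.0), np.float64(202.0)] bottom far 142.0 crossbar top/bot edge [np.float64(220.0), np.float64(248.0)] disc far/near [240, 327] col 277.0
```

The tilt is about 0.095 rad, within the limit. The ball sits about 8 mm below the TCP. I'll stage in front of the fork with the camera facing it (yaw −107°), after checking joint 6's room.

```bash
python3 -c "
from station import *
print(get_state()['qpos'])"; python3 -m creep '-1 8 2 0 0 -10 230;-3 13 2 0 0 -20 230;-3 18 2 0 0 -30 230;-4 23 2 0 0 -40 230;-5 27 2 0 0 -50 230' 80;python3 -c "
from station import *
print(get_state()['qpos'])"
```

```text
[-5.86511186e-01  4.38428951e-01  1.40003830e+00  5.25092787e-05
  1.30306657e+00 -5.07339375e-01]
time: 9.95
tool_pos: [465.4, 20.8, 264.8]
eef_rot: [[0.817, 0.576, 0.001], [0.576, -0.817, 0.0], [0.001, 0.0, -1.0]]
force: [0.4, -0.3, -2.1]
width: 15.5
grip_force: 78.4
[-1.20145287e-01  2.23305284e-01  1.65802348e+00  1.72575323e-04
  1.25959172e+00  8.36689180e-01]
```

```bash
python3 -m creep '-1 6 0 0 0 -10 230;-2 12 0 0 0 -20 230;-3 18 0 0 0 -30 230;-4 24 0 0 0 -40 230;-4.4 27.6 0 0 0 -50 230' 80;python3 -m creep '0 0 0 0 0 -7 230;0 0 0 0 0 -7 230;0 0 0 0 0 -7 230' 80;python3 -c "
from h import *
g=get_state();print(g['tool_pos'],g['eef_rot'][:,1] if hasattr(g['eef_rot'],'shape') else g['eef_rot'],g['qpos'])
s=look('wrist','w5',['fork','fork_front','crossbar','foot_end'])
for z in (170,): print(px(s,[542,248.5,170]),px(s,[490.3,269,170]))
look('side','s5',['head','crossbar','fork','fork_front'])
look('top','t5',['head','crossbar','fork','fork_front'])"
```

```text
time: 10.58
tool_pos: [423.1, 288.0, 264.8]
eef_rot: [[0.982, -0.191, 0.001], [-0.191, -0.982, 0.0], [0.001, -0.0, -1.0]]
force: [0.8, -0.7, -1.6]
width: 15.4
grip_force: 78.4
time: 10.95
tool_pos: [423.8, 285.8, 264.6]
eef_rot: [[0.953, -0.303, -0.0], [-0.303, -0.953, -0.0], [0.0, 0.0, -1.0]]
force: [0.2, 0.4, -2.1]
width: 15.4
grip_force: 78.5
[423.78767067 285.82352169 264.59886092] [-3.02905231e-01 -9.53020672e-01  1.39281441e-04] [ 4.43418377e-01  3.07732197e-01  1.54200651e+00 -1.28064127e-04
  1.29192618e+00  2.32198959e+00]
wrist fork [(0.77, [539.1, 247.8, 168.5])]
wrist fork_front [(0.65, [490.6, 269.6, 174.5])]
wrist crossbar [(0.82, [426.3, 289.5, 210.5])]
wrist foot_end [(0.85, [442.7, 281.3, 78.6])]
[277.31120931  17.23081794] [270.94002591 119.86534695]
side head [(0.73, [432.1, -461.0, 13.4]), (0.66, [532.2, 445.8, -2.1]), (0.65, [423.4, 286.6, 257.4])]
side crossbar [(0.76, [464.5, -483.4, 17.1]), (0.55, [427.3, 287.5, 213.6])]
side fork [(0.94, [538.6, 249.6, 170.4]), (0.63, [198.3, 322.8, 221.6]), (0.5, [421.1, 284.3, 258.8])]
side fork_front [(0.85, [704.6, -106.7, 220.4]), (0.81, [495.6, 270.3, 169.8]), (0.78, [140.1, 357.9, 219.6])]
top head [(0.63, [428.2, -463.3, 17.4]), (0.44, [421.1, 284.3, 257.7])]
top crossbar [(0.65, [462.4, -480.9, 17.5]), (0.4, [429.3, 285.1, 212.4])]
top fork [(0.92, [772.7, -131.5, 222.0]), (0.87, [544.6, 247.5, 170.9]), (0.7, [420.5, 287.7, 257.3]), (0.62, [192.7, 321.3, 220.2])]
top fork_front [(0.96, [707.5, -111.0, 223.2]), (0.7, [489.7, 270.9, 172.5]), (0.55, [426.5, 286.6, 212.9])]
```

View pics/w5.png

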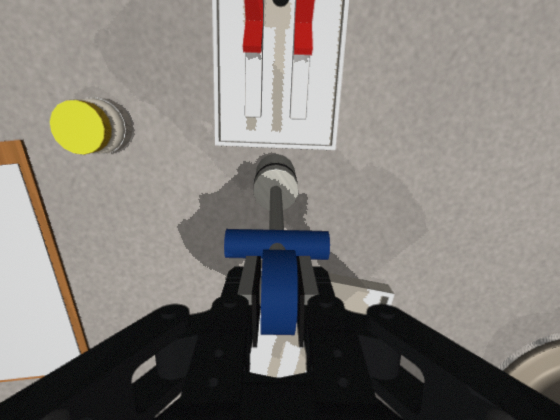

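The view is clear. The prong front ends are at (253,116) and (299,118), and the front edges of the red V's at (253,51) and (303,53). The sampler is at (277,240).

```bash
python3 - <<'E'
from h import *
s=snapshot("wrist"); g=get_state(); R=np.array(g["eef_rot"]);t=np.array(g["tool_pos"]);print(t,np.degrees(np.arctan2(R[1,0],R[0,0])))
a,b=ray(s,(253,116),170),ray(s,(299,118),170); c,d=ray(s,(253,51),186),ray(s,(303,53),186)
m=(a+b)/2;n=(c+d)/2
print(a,b,np.linalg.norm(a-b),c,d,np.linalg.norm(c-d)); v=n-m; print("front",m,"Vfront",n,np.hypot(v[0],v[1]),"ang",np.degrees(np.arctan2(v[1],v[0])),"perp ang",np.degrees(np.arctan2((b-a)[1],(b-a)[0]))+90)
# prong sides: lower part vs near red at z=170
p=[ray(s,u,170) for u in((246,116),(260,116),(292,118),(307,118),(262,56),(295,56),(248,56),(309,56))]
mid1=(p[0]+p[1]+p[2]+p[3])/4; mid2=(p[4]+p[5]+p[6]+p[7])/4; w=mid2-mid1;print(mid1,mid2,np.degrees(np.arctan2(w[1],w[0])))
print("crossbar centre px->",ray(s,(277,244),t[2]-8-42+7), "ball", t+R@[0.5,0,8])
E
```

```text
[423.63595225 286.33072928 264.53533276] -17.717539416719507
[495.61814371 279.18885284 170.        ] [485.94601066 252.67054607 170.        ] 28.22712794018272 [526.92554564 267.25324903 186.        ] [517.85196194 241.95819752 186.        ] 26.87321254096542
front [490.78207718 265.92969945 170.        ] Vfront [522.38875379 254.60572328 186.        ] 33.574014395267106 ang -19.711483725933597 perp ang -20.038641489529752
[490.73472444 265.78387076 170.        ] [522.70522424 254.20070386 170.        ] -19.91585545733266
crossbar centre px-> [430.61434393 284.36666322 221.53533276] ball [424.11180746 286.17785428 256.53532082]
```

```bash
python3 -m creep '0.1 0.4 -0.8 1.9 5 -2.5 230;0.1 0.4 -0.8 1.9 5 -2.5 230;2 -0.3 -0.8 1.9 5 -2.5 230;2 -0.3 -0.8 1.9 5 -2.5 230;2 -0.3 -0.8 1.9 5 -2.5 230' 80;python3 -c "
from h import *
g=get_state();print(g['tool_pos'],g['eef_rot'])
s=look('wrist','w6',['fork','fork_front','crossbar','foot_end'])
"
```

```text
time: 12.38
tool_pos: [443.7, 283.2, 256.6]
eef_rot: [[0.934, -0.346, -0.086], [-0.344, -0.938, 0.035], [-0.093, -0.003, -0.996]]
force: [0.3, -0.1, -1.3]
width: 15.3
grip_force: 78.5
[443.7025365  283.19129807 256.64352382] [[ 0.9343354  -0.3458323  -0.0861242 ]
 [-0.34408571 -0.93829182  0.03483518]
 [-0.09285677 -0.00291363 -0.99567521]]
wrist fork [(0.49, [447.3, 279.0, 66.0])]
wrist fork_front [(0.73, [489.9, 266.1, 171.0])]
wrist crossbar [(0.7, [443.7, 285.3, 203.8])]
wrist foot_end [(0.67, [446.7, 281.6, 68.0])]
```

View pics/w6.png

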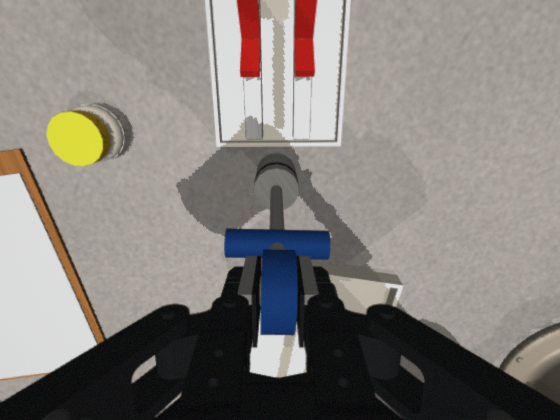

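The gap midline (column 278) lines up with the shaft and crossbar (column 277), so I'll slide in.

```bash
python3 -m creep '2 -0.7 0 0 0 0 230;4 -1.5 0 0 0 0 230;5.5 -2 0 0 0 0 230;5.5 -2 0 0 0 0 230' 80;python3 -m creep '2 -0.7 0 0 0 0 230;4.2 -1.6 0 0 0 0 230;4.2 -1.6 0 0 0 0 230;4.2 -1.6 0 0 0 0 230' 80;python3 -c "
from h import *
g=get_state();print(g['tool_pos'])
s=look('side','s7',['crossbar','fork','fork_front']);cv2.imwrite('pics/s7c.png',cv2.resize(s['img'][160:310,150:310,::-1],None,fx=3.5,fy=3.5,interpolation=2))
look('top','t7',['crossbar','fork','head'])
s=look('wrist','w7',['fork','crossbar'])
"
```

```text
time: 13.12
tool_pos: [499.3, 263.0, 256.2]
eef_rot: [[0.934, -0.347, -0.087], [-0.345, -0.938, 0.035], [-0.093, -0.003, -0.996]]
force: [-0.1, 0.2, -2.4]
width: 15.3
grip_force: 78.5
time: 13.62
tool_pos: [539.6, 247.8, 256.4]
eef_rot: [[0.934, -0.345, -0.088], [-0.344, -0.938, 0.035], [-0.094, -0.003, -0.996]]
force: [-0.9, -0.6, -2.3]
width: 15.5
grip_force: 78.5
[539.58154388 247.79389493 256.43657442]
side crossbar [(0.98, [543.0, 251.5, 203.3]), (0.74, [463.7, -485.6, 15.5]), (0.67, [540.8, 249.9, 172.2])]
side fork [(0.9, [771.3, -130.2, 220.6]), (0.83, [540.1, 249.3, 170.3]), (0.74, [198.5, 320.1, 223.2])]
side fork_front [(0.79, [139.7, 356.8, 221.2]), (0.77, [707.1, -108.3, 221.0]), (0.62, [492.5, 268.9, 168.3])]
top crossbar [(0.63, [538.8, 246.9, 205.1]), (0.55, [464.5, -481.4, 17.6])]
top fork [(0.88, [544.0, 245.9, 167.1]), (0.74, [770.5, -134.4, 222.3])]
top head [(0.8, [428.1, -461.9, 19.4]), (0.59, [535.9, 245.9, 247.4])]
wrist fork [(0.57, [538.5, 248.1, 171.0])]
wrist crossbar [(0.87, [537.8, 251.0, 205.7])]
```

View pics/w7.png

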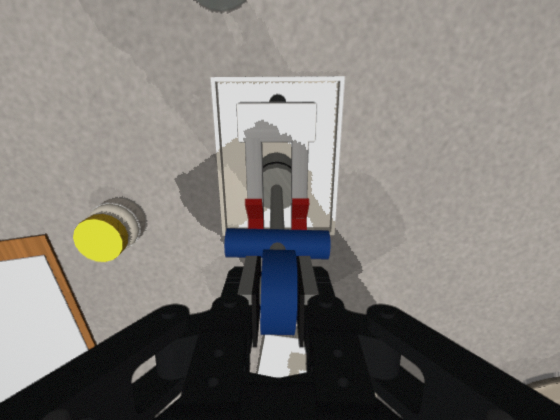

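The shaft (column 277) is midway between the prongs (inner edges 263 and 291). The V's back edges are at row 199; I'll check the fore-aft position from them and lower part way.

```bash
python3 -c "
from h import *
s=snapshot('wrist');u=np.array([.937,-.349,0]);g=get_state();R=np.array(g['eef_rot']);b=np.array(g['tool_pos'])+8*R[:,2]
v=(ray(s,(254,199),186)+ray(s,(300,199),186))/2;print(b,v,(v-b)@u,'want 15.5'); w=ray(s,(277,142),170);print((w-b)@u,'crosspiece front edge')
print('crossbar', (ray(s,(277,243),b[2]-42+7)-b)@u)"
python3 -m creep '0 0 -1 0 0 0 230;0 0 -1.6 0 0 0 230;0 0 -1.6 0 0 0 230' 80
```

```text
[539.92580062 247.59254228 248.55627213] [558.14446871 241.43943547 186.        ] 19.218326279421895 want 15.5
49.125584804663305 crosspiece front edge
crossbar 4.814461713891499
time: 14.6
tool_pos: [540.3, 247.2, 239.5]
eef_rot: [[0.934, -0.346, -0.088], [-0.344, -0.938, 0.034], [-0.095, -0.002, -0.995]]
force: [-0.6, 0.8, -2.1]
width: 15.9
grip_force: 78.5
```

```bash
python3 -m creep '0.1 0 -0.4 0 0 0 230;0.1 0 -0.4 0 0 0 230' 80;python3 -m creep '0 0 -0.2 0 0 0 230;0 0 -0.2 0 0 0 230' 80
```

```text
time: 14.85
tool_pos: [541.6, 247.3, 236.3]
eef_rot: [[0.934, -0.346, -0.087], [-0.344, -0.938, 0.035], [-0.093, -0.003, -0.996]]
force: [-0.4, -0.9, -2.5]
width: 15.5
grip_force: 78.5
time: 15.1
tool_pos: [541.6, 247.3, 234.6]
eef_rot: [[0.934, -0.346, -0.086], [-0.344, -0.938, 0.035], [-0.093, -0.003, -0.996]]
force: [0.1, -0.5, -2.1]
width: 15.6
grip_force: 78.7
```

```bash
python3 -m creep '0 0 -0.15 0 0 0 230;0 0 -0.15 0 0 0 230' 80;python3 -c "
from h import *
look('side','s8',['crossbar','fork']);look('top','t8',['crossbar','fork']);look('wrist','w8',['crossbar','fork'])"
```

```text
time: 15.35
tool_pos: [541.7, 247.5, 233.8]
eef_rot: [[0.934, -0.346, -0.085], [-0.344, -0.938, 0.035], [-0.092, -0.004, -0.996]]
force: [-2.3, -0.5, 4.3]
width: 15.3
grip_force: 79.1
side crossbar [(0.82, [541.8, 249.3, 181.1]), (0.81, [464.6, -483.2, 16.4])]
side fork [(0.95, [540.6, 250.9, 170.3]), (0.92, [196.7, 326.4, 223.3]), (0.64, [769.8, -126.4, 221.9])]
top crossbar [(0.84, [463.1, -480.2, 16.9]), (0.62, [540.6, 247.0, 184.5])]
top fork [(0.91, [772.2, -133.8, 219.6]), (0.84, [545.3, 246.8, 166.1])]
wrist crossbar [(0.77, [539.9, 254.5, 184.3])]
wrist fork [(0.88, [539.0, 250.0, 167.9])]
```

Contact is made with the crossbar at about 181–184 mm. I'll ease it down and then open.

```bash
python3 -m creep '0 0 0 0 0 0 206;0 0 0 0 0 0 203;0 0 0 0 0 0 200;0 0 0 0 0 0 198;0 0 0 0 0 0 198' 80;python3 -m creep '0 0 -0.1 0 0 0 197;0 0 -0.1 0 0 0 196;0 0 -0.1 0 0 0 194;0 0 -0.1 0 0 0 190;0 0 -0.1 0 0 0 170' 80;python3 -m creep '0 0 0 0 0 0 150;0 0 0 0 0 0 130;0 0 0 0 0 0 130;0 0 0 0 0 0 130' 80;python3 -c "
from h import *
s=look('side','s9',['crossbar','fork','head','foot_end']);cv2.imwrite('pics/s9c.png',cv2.resize(s['img'][160:310,150:310,::-1],None,fx=3.5,fy=3.5,interpolation=2))
look('wrist','w9',['crossbar','fork','foot_end'])"
```

```text
time: 16.42
tool_pos: [541.8, 247.3, 233.2]
eef_rot: [[0.934, -0.346, -0.086], [-0.344, -0.938, 0.035], [-0.093, -0.003, -0.996]]
force: [-0.5, -1.1, 5.2]
width: 19.1
grip_force: 5.8
time: 17.05
tool_pos: [541.5, 247.2, 231.7]
eef_rot: [[0.934, -0.346, -0.087], [-0.344, -0.938, 0.035], [-0.094, -0.002, -0.996]]
force: [0.4, -0.2, -0.2]
width: 28.3
grip_force: 0.0
time: 17.55
tool_pos: [541.6, 247.3, 232.1]
eef_rot: [[0.934, -0.346, -0.086], [-0.344, -0.938, 0.035], [-0.093, -0.003, -0.996]]
force: [0.8, 0.3, -0.6]
width: 41.8
grip_force: 0.0
side crossbar [(0.96, [542.3, 248.7, 180.1]), (0.58, [465.3, -487.6, 16.8])]
side fork [(0.87, [540.6, 252.0, 167.4]), (0.85, [198.8, 323.1, 223.7]), (0.82, [769.7, -132.0, 221.4])]
side head [(0.96, [541.7, 248.9, 224.5]), (0.48, [432.1, -461.8, 17.0])]
side foot_end [(0.82, [543.0, 247.6, 43.3]), (0.8, [576.7, -560.1, 17.9])]
wrist crossbar [(0.66, [540.8, 249.5, 181.0])]
wrist fork [(0.66, [537.7, 247.7, 168.2])]
wrist foot_end [(0.87, [543.5, 244.2, 45.0])]
```

View pics/s9c.png

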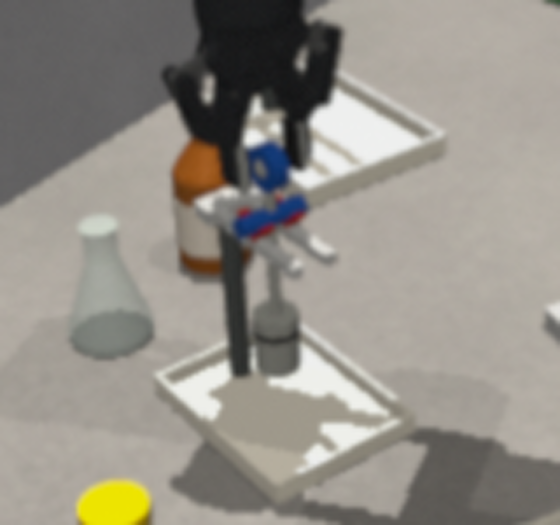

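The crossbar sits in both V's at about (268,215) in the crop, with the foot straight below and the fingers free. I'll retreat upward and verify.

```bash
python3 -m creep '-0.1 0 2 0 0 0 120;-0.3 0.1 5 0 0 0 110;-0.5 0.2 9 0 0 0 110;-0.5 0.2 13 0 0 0 110;-0.5 0.2 13 0 0 0 110' 80; python3 -m creep '0 0 0 0 0 0 110;0 0 0 0 0 0 110;0 0 0 0 0 0 110;0 0 0 0 0 0 110' 80;python3 -c "
from h import *
for c in('side','top'): look(c,c+'10',['crossbar','head','foot_end','fork'])"
```

```text
time: 18.62
tool_pos: [537.5, 249.6, 365.7]
eef_rot: [[0.935, -0.346, -0.08], [-0.344, -0.938, 0.037], [-0.087, -0.007, -0.996]]
force: [0.4, 0.2, -0.3]
width: 48.8
grip_force: 0.0
time: 19.12
tool_pos: [536.6, 249.3, 361.5]
eef_rot: [[0.934, -0.346, -0.087], [-0.344, -0.938, 0.035], [-0.094, -0.002, -0.996]]
force: [-0.2, -0.2, -0.3]
width: 48.6
grip_force: 0.0
side crossbar [(0.89, [541.8, 251.2, 178.6]), (0.48, [462.6, -484.3, 18.6]), (0.25, [491.6, 271.3, 170.1])]
side head [(0.87, [539.4, 247.4, 223.8]), (0.71, [434.5, -460.4, 11.7])]
side foot_end [(0.87, [543.0, 247.9, 45.8]), (0.82, [576.4, -559.2, 20.9])]
side fork [(0.89, [767.1, -129.0, 220.5]), (0.88, [196.8, 321.7, 225.0]), (0.68, [543.3, 250.4, 170.9])]
top crossbar [(0.78, [463.1, -478.6, 19.3]), (0.5, [538.5, 444.1, 1.1]), (0.41, [539.4, 246.1, 183.9])]
top head [(0.62, [535.4, 249.0, 224.3]), (0.61, [430.1, -460.6, 15.9])]
top foot_end [(0.72, [580.0, -561.0, 17.6])]
top fork [(0.92, [542.8, 245.9, 168.7]), (0.76, [767.7, -132.0, 222.2]), (0.68, [195.2, 321.0, 221.3]), (0.37, [522.6, 255.3, 221.7])]
```

```bash
python3 -c "
from station import *
print(finish_job())"
```

```text
the job is handed in; nothing more can be done
None
```

The sampler hangs released and straight down on the smallest stand's fork, its crossbar seated in both red V cradles and the gripper well clear, and I handed the job in at about 19 s; the hand-in returned no verdict.

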